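# Tip the empty jar tray down and push it home

### The arm

A 6-joint arm with a two-finger parallel gripper is mounted at the origin on the work surface. World frame = base frame: x ahead of the robot, y to its left, z up, the work surface at z = 0. Lengths are in m, angles in rad, forces in N, time in s.
With the tool pointing down it reaches from about 0.3 to 0.875 m from the base axis. Payload 6.4 kg.
Tool frame: the origin (TCP) lies on the centre line of the jaws, within the pads' length; the fingertips stand 11 mm ahead of it and the grasp point (between the pads) lies 8 mm behind it; x points along the fingers, y is the direction in which the jaws open and shut, and the axes are right-handed (so a half turn about x gives the same grasp; the last joint's range is limited). The gripper opens to 85 mm and grips with 20 to 120 N. Pads are 22 mm wide; open, the fingers measure 114 mm over their backs; the gripper's body (76 mm by 85 mm) begins 54 mm behind the grasp point. The pads swing forward as they close: fully open they stand 13 mm farther back than shut.
Start: joints at [1.078, 0.181, 1.607, -0, 1.354, -0.206], TCP at [0.163, 0.552, 0.242] pointing down, gripper open.
Joint ranges: [-2.99, 2.99], [-0.89, 2.07], [0.3, 2.58], [-1.14, 4.28], [0, 2.63], [-3.12, 3.12]. Speed limits (rad/s): [2.57, 2.57, 3.01, 3.14, 3.14, 3.14].

### API

Orientations are given as a unit quaternion [w, x, y, z].
In Python, from bench import ctrl, camera, hand_in gives the robot as it stands. The module is installed in compiled form; this text tells all that it offers.
- The arm moves only by the tool drive_tool, never from a script. Its argument "increments" is a list of rows, each a list of 7 numbers: the shift along the tool's x, y, z in m, then the turn, a rotation vector about the tool's x, y, z in degrees, then the gripper's target within -1 to 1 (fully open at 1, half-way at 0, shut at -1). In form: [[dx, dy, dz, rx, ry, rz, claw], ...]. A call has 1 to 10 rows; each row shifts and turns the commanded pose from where the row before left it, along the tool's axes as they then stand; what a row does not reach is not made up. A row lasts 1/8 s, in which the tool goes at most 62.5 mm and 10.7 degrees, less where a joint would pass 70% of its speed; a pose out of reach is approached as far as the arm can. A call is refused whole if a number of a shift passes 0.0625 or a number of a turn 10.7, either way. A call with a gripper value outside its range is refused whole. The fingers move at their own pace and stop on an object; the grip force is fixed at half the most. Time passes only in rows, so rows that do not move let the fingers close. It gives the time, the measured TCP pose, the force and the opening at its end, in the units of the state.
- ctrl.get_obs(): the state, without advancing time (a new reading comes with each control period).
- camera(name): name is "scene" or "top"; returns a dict with "img" (420x560x3 uint8, red, green, blue), "depth" (420x560 float32, m along the optical axis (not along the pixel's ray), 0 where there is no reading), "fx", "fy", "cx", "cy" (pixels), "world_from_camera" (4x4, takes a point from camera to world coordinates). Camera axes: x right, y down, z forward; pixel columns grow to the right and rows downward; lengths in m; the calibration is good to about 2 mm. A picture is of the moment at which its call begins.
- hand_in(): hands the job in, once; it reports no verdict.
The state is a dict: "time_s": time; "q": joint angles; "dq": joint speeds; "joint_efforts": joint torques, N m; "eef_pos": TCP position; "eef_rot": TCP orientation; "wrist_force": force on the tool from outside, world axes, zero at the start; "torque": the same for the moment, N m; "opening": opening from 0.0 (shut) to 1.0 (fully open).
Only numpy, scipy, OpenCV 4.12 (cv2) and the standard library are available. Lean on these libraries where they do the work, as an engineer would, in place of code of your own. Each camera call takes 0.05 s, during which the arm holds its last target.

### The job

Tip the empty cardboard tray over by pushing it near the top, so that it falls away from its open side and lies flat on its base, open side up, then push it along the table until its far long side is flush against the dark steel back stop, between the stop's two green ends. Only push it with the fingers: do not grip it, lift it off the table or ram it, and leave the two paint jars and the spray can undisturbed.

Things in the scene. Friction and masses are not known exactly. Their poses are not given: they have to be found in the camera images.
- tray: Empty cardboard tray, 200 x 140 x 55 deep, walls 6 mm, 0.2-0.42 kg, standing on a long side wall, mouth to the robot. Origin: middle of the base's lower outer edge, on the table, the edge it tips about. As it stands z is up, x level out of the base (push it over this way), y along its length; it fills x -55 (mouth) to 0, y +-100, z 0 to 140. Lying on its base: x down, z level to the far side, 55 tall.
- tray_rim (a point): Middle of the upper long wall's mouth edge (tray x -55, z 137 mm), a good place to push the standing tray; the centre of mass is about 18 mm from the base, so it falls by itself after about 35 mm of push here; a push low down makes it slide instead. When it lies: middle of the far wall's top edge.
- tray_left (a point): Corner of the base's outer face at tray x 0, y +100, z 140 mm: top left as it stands, far left bottom corner when it lies.
- tray_right (a point): Corner of the base's outer face at tray x 0, y -100, z 140 mm: top right as it stands, far right bottom corner when it lies.
- rail: Back stop: fixed dark steel angle, 420 mm long, upright flange 35 high, 6 thick, a 5 mm high foot behind it, a green band at each end. Stands 0.21 to 0.24 m beyond the tray's tipping edge, turned up to 0.35 rad from the tray. Origin: on the table, middle of the face that looks to the robot; x square to that face, away from the robot; y along it; z up.
- red_jar: Loose closed paint jar, red, white lid with a green dot, 42 mm across, 62 mm high; stands beside the tray's path, left or right. Origin: centre of its underside, z up.
- ochre_jar: Loose closed paint jar, ochre, white lid with a green dot, 42 mm across, 62 mm high; stands beside the tray's path, left or right. Origin: centre of its underside, z up.
- spray_can: Loose blue spray can with a white cap, 52 mm across, 160 mm high; stands beside the tray's path, left or right. Origin: centre of its underside, z up.

How it is judged:
On the way, in this order (a step that is already met when the one before it is completed fails the run):
1. the tray has been tipped over and lies on its base, open side up (angle between tray's own x axis and vertical above 3.07 rad and height (world z) of tray below 0.008 m), for 0.1 s.
2. the lying tray is flush against the back stop (all of step 1 and x of tray_left in the frame of rail between -0.007 and 0.006 m and x of tray_right in the frame of rail between -0.007 and 0.006 m and y of tray_left in the frame of rail below 0.215 m and y of tray_right in the frame of rail above -0.215 m), for 0.2 s.
At the end, for the whole second after the job is handed in: The tray lies flat on its base on the table, open side up (within 4 degrees, near edge less than 8 mm up), at rest, both far bottom corners within 7 mm of the face of the back stop and no more than 5 mm past its ends (215 mm from its middle), with jars and can standing where they were (all of step 2 and linear speed of tray below 0.01 m/s and angular speed of tray below 0.05 rad/s and not (distance of red_jar from where it was at the start of the episode above 0.03 m or angle between red_jar's own z axis and vertical above 0.4 rad) and not (distance of ochre_jar from where it was at the start of the episode above 0.03 m or angle between ochre_jar's own z axis and vertical above 0.4 rad) and not (distance of spray_can from where it was at the start of the episode above 0.03 m or angle between spray_can's own z axis and vertical above 0.4 rad)); the robot touches nothing.
It fails at once if the tray is lifted off the table (height (world z) of tray above 0.025 m).
It fails at once if the tray is gripped or rammed (more than 35 N between fingers and tray) (contact force between the fingers and tray above 35 N).
It fails at once if the red jar is shifted more than 30 mm or tilted (distance of red_jar from where it was at the start of the episode above 0.03 m or angle between red_jar's own z axis and vertical above 0.4 rad).
It fails at once if the ochre jar is shifted more than 30 mm or tilted (distance of ochre_jar from where it was at the start of the episode above 0.03 m or angle between ochre_jar's own z axis and vertical above 0.4 rad).
It fails at once if the spray can is shifted more than 30 mm or tilted (distance of spray_can from where it was at the start of the episode above 0.03 m or angle between spray_can's own z axis and vertical above 0.4 rad).
It also fails if it takes over 54 s, if anything falls off the work surface, if the arm or the gripper's body presses on something with over 40 N, if the wrist force passes 120 N, or if a joint passes its speed limit or range.

## Working session

There is one attempt and no reset: what is moved stays moved. The work goes in short steps, Python scripts to look and compute and a tool call to move; the robot and the scene stay as the last step left them, time stands still between calls to the robot, and variables do not carry over. Pictures are saved under pics/ and viewed, and the job is handed in when it is done.

Besides the shell and the picture viewer there is one more tool, called by a JSON object that holds its "method" and its "body". drive_tool: Moves the arm, as the interface text tells. Its arguments: {"type":"object","properties":{"increments":{"type":"array","items":{"type":"array","items":{"type":"number"}}}},"required":["increments"]}

```bash
mkdir -p pics; cat > h.py <<'E'
import numpy as np, cv2
from bench import ctrl, camera, hand_in
def snap(name,tag):
    c=camera(name); cv2.imwrite(f'pics/{tag}.png',cv2.cvtColor(c['img'],cv2.COLOR_RGB2BGR)); np.savez(f'{tag}.npz',**c); return c
def world(c):
    h,w=c['depth'].shape; u,v=np.meshgrid(np.arange(w),np.arange(h)); d=c['depth']
    P=np.stack([(u-c['cx'])/c['fx']*d,(v-c['cy'])/c['fy']*d,d,np.ones_like(d)],-1)
    return (P@np.array(c['world_from_camera']).T)[...,:3]
E
python3 - <<'E'
from h import *
for n in('scene','top'):
    c=snap(n,n+'0'); print(n,c['fx'],c['cx'],c['cy'],np.round(c['world_from_camera'],3).tolist(),(c['depth']>0).mean())
o=ctrl.get_obs();print({k:np.round(v,3).tolist() for k,v in o.items()})
E
```

```text
scene 517.891207951111 281.9618062253755 204.7814052241324 [[-0.764, 0.425, -0.485, 1.237], [0.645, 0.488, -0.588, 0.764], [-0.013, -0.762, -0.647, 0.925], [0.0, 0.0, 0.0, 1.0]] 0.9958205782312926
top 415.3465026165741 274.30435793549884 212.43678526865307 [[0.014, -0.993, 0.121, 0.507], [-1.0, -0.014, -0.002, 0.047], [0.004, -0.121, -0.993, 1.094], [0.0, 0.0, 0.0, 1.0]] 0.9957780612244898
{'time_s': 0.1, 'q': [1.078, 0.181, 1.608, -0.0, 1.354, -0.206], 'dq': [-0.0, -0.001, -0.002, 0.001, -0.0, -0.001], 'joint_efforts': [0.0, -44.587, -35.224, -0.0, 0.004, -0.0], 'eef_pos': [0.162, 0.551, 0.241], 'eef_rot': [0.7, 0.101, 0.7, -0.102], 'wrist_force': [0.086, 1.363, 0.322], 'torque': [0.017, -0.036, 0.017], 'opening': 0.995}
```

View pics/scene0.png

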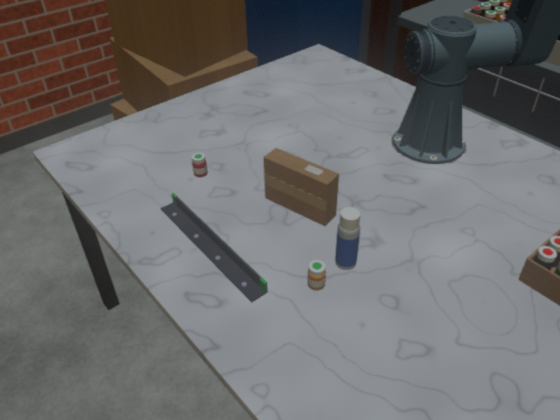

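View pics/top0.png

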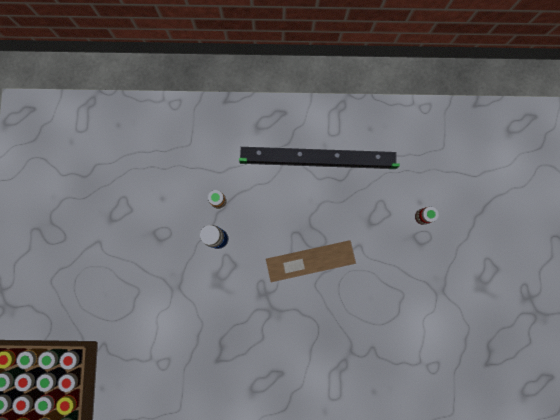

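The top picture shows the rail from (240,158) to (398,165), the tray's top face at (267-355, 241-281), the ochre jar at (216,198), the can at (213,237) and the red jar at (428,215). Next I'll work out their positions.

```bash
python3 - <<'E'
from h import *
c=dict(np.load('top0.npz')); P=world(c); im=cv2.cvtColor(c['img'],cv2.COLOR_RGB2HSV); z=P[...,2]
v,u=np.mgrid[:420,:560]
# tray top by height
m=((abs(z-.14)<.012)&(u>255)&(u<365)&(v>230)&(v<290)).astype(np.uint8)
Q=P[m>0]; print('tray z',np.median(Q[:,2]),len(Q))
r=cv2.minAreaRect((Q[:,:2]*1000).astype(np.float32)); print('tray top',r,np.round(cv2.boxPoints(r)).tolist())
g=(im[...,0]>45)&(im[...,0]<80)&(im[...,1]>120)&(im[...,2]>80)&(v<330)
n,l,s,cc=cv2.connectedComponentsWithStats(g.astype(np.uint8))
for i in range(1,n):
    if s[i,4]>4: print('green',cc[i].round(1),s[i],np.round(np.median(P[l==i],0),4), np.round(P[l==i].min(0),3),np.round(P[l==i].max(0),3))
# rail flange top
m=(z>.025)&(z<.045)&(u>235)&(u<403)&(v>140)&(v<172); Q=P[m]; print('flange',len(Q))
r=cv2.minAreaRect((Q[:,:2]*1000).astype(np.float32)); print(r,np.round(cv2.boxPoints(r)).tolist())
m=(z>.15)&(z<.175)&(u>190)&(u<240)&(v>215)&(v<255);print('can',P[m].min(0),P[m].max(0))
E
```

```text
tray z 0.14004262379162247 2116
tray top ((513.1209716796875, -39.296974182128906), (54.94295883178711, 199.6804656982422), 13.103789329528809) [[464.0, 52.0], [509.0, -143.0], [563.0, -130.0], [517.0, 64.0]]
green [242.7 159. ] [239 158   8   3  21] [0.7747 0.1283 0.0357] [0.772 0.12  0.031] [0.778 0.139 0.039]
green [394.8 164.2] [392 163   7   3  17] [ 0.7671 -0.2674  0.0356] [ 0.764 -0.277  0.031] [ 0.771 -0.26   0.039]
green [214.8 196.8] [212 194   7   7  39] [0.6691 0.1946 0.0636] [0.661 0.187 0.06 ] [0.677 0.202 0.067]
green [430.5 213.9] [427 211   8   7  44] [ 0.6341 -0.3463  0.0627] [ 0.626 -0.355  0.059] [ 0.642 -0.338  0.067]
flange 525
((769.9122314453125, -70.6712646484375), (419.044921875, 9.197369575500488), 88.89939880371094) [[761.0, -280.0], [770.0, -280.0], [779.0, 139.0], [769.0, 139.0]]
can [0.54697732 0.16852472 0.15227275] [0.5901333  0.21202478 0.1649289 ]
```

```bash
cat >> h.py <<'E'
from scipy.spatial.transform import Rotation as Ro
def plan(target,head,zsign=None):
    """TCP target (m), heading of finger push (rad): tool x down, tool z (or -z) along heading. prints needed tool-frame motion"""
    o=ctrl.get_obs(); w,x,y,z=o['eef_rot']; R=Ro.from_quat([x,y,z,w]).as_matrix(); p=np.array(o['eef_pos'])
    ax=np.array([0,0,-1.]); 
    for s in (1,-1):
        zz=s*np.array([np.cos(head),np.sin(head),0]); T=np.stack([ax,np.cross(zz,ax),zz],1)
        rv=np.degrees(Ro.from_matrix(R.T@T).as_rotvec()); print('s',s,'rv',rv.round(2),'d_toolnow(mm)',(R.T@(np.array(target)-p)*1000).round(1),'d_tooltarget',(T.T@(np.array(target)-p)*1000).round(1))
    print('p',p.round(4),'f',np.round(o['wrist_force'],2),'t',o['time_s'],'q',np.round(o['q'],3).tolist())
E
python3 - <<'E'
from h import *
plan([.443,-.056,.242],.229)
E
```

```text
s 1 rv [-29.55  -0.04   0.08] d_toolnow(mm) [ 1.000e-01 -5.029e+02  4.409e+02] d_tooltarget [-5.000e-01 -6.549e+02  1.354e+02]
s -1 rv [1.5045e+02 1.1000e-01 5.0000e-02] d_toolnow(mm) [ 1.000e-01 -5.029e+02  4.409e+02] d_tooltarget [-5.000e-01  6.549e+02 -1.354e+02]
p [0.1624 0.5511 0.2415] f [0.09 1.36 0.32] t 0.1 q [1.078, 0.181, 1.608, -0.0, 1.354, -0.206]
```

{"method": "drive_tool", "body": {"increments": [[0,0,0,-9.85,0,0,1],[0,0,0,-9.85,0,0,1],[0,0,0,-9.85,0,0,1],[0,-0.03,0.0065,0,0,0,1],[0,-0.033,0.0068,0,0,0,1],[0,-0.033,0.0068,0,0,0,1],[0,-0.033,0.0068,0,0,0,1],[0,-0.033,0.0068,0,0,0,1],[0,-0.033,0.0068,0,0,0,1],[0,-0.033,0.0068,0,0,0,1]]}}

```text
time_s: 1.35
eef_pos: [0.2605, 0.3391, 0.242]
eef_rot: [0.702, -0.081, 0.703, 0.081]
wrist_force: [0.6, 1.6, 0.1]
opening: 0.999
```

{"method": "drive_tool", "body": {"increments": [[0,-0.033,0.0068,0,0,0,1],[0,-0.033,0.0068,0,0,0,1],[0,-0.033,0.0068,0,0,0,1],[0,-0.033,0.0068,0,0,0,1],[0,-0.033,0.0068,0,0,0,1],[0,-0.033,0.0068,0,0,0,1],[0,-0.033,0.0068,0,0,0,1],[0,-0.033,0.0068,0,0,0,1],[0,-0.033,0.0068,0,0,0,1],[0,-0.033,0.0068,0,0,0,1]]}}

```text
time_s: 2.6
eef_pos: [0.4017, 0.0332, 0.2421]
eef_rot: [0.702, -0.081, 0.703, 0.081]
wrist_force: [0.3, -0.2, -0.5]
opening: 1.0
```

```bash
python3 - <<'E'
from h import *
plan([.443,-.056,.112],.229)
E
```

```text
s 1 rv [-0.02 -0.01 -0.01] d_toolnow(mm) [130.  -96.3  20. ] d_tooltarget [130.1 -96.3  20. ]
s -1 rv [ 1.7998e+02 -2.0000e-02  2.0000e-02] d_toolnow(mm) [130.  -96.3  20. ] d_tooltarget [130.1  96.3 -20. ]
p [0.4017 0.0332 0.2421] f [ 0.3  -0.19 -0.52] t 2.6 q [-0.214, -0.231, 2.01, 0.0, 1.363, -2.014]
```

{"method": "drive_tool", "body": {"increments": [[0,-0.032,0.003,0,0,0,1],[0,-0.032,0.003,0,0,0,1],[0,-0.032,0,0,0,0,1],[0.026,0,0,0,0,0,1],[0.026,0,0,0,0,0,1],[0.026,0,0,0,0,0,1],[0.026,0,0,0,0,0,1],[0.026,0,0,0,0,0,1],[0,0,0,0,0,0,1]]}}

```text
time_s: 3.72
eef_pos: [0.4273, -0.0571, 0.1104]
eef_rot: [0.701, -0.08, 0.704, 0.082]
wrist_force: [0.6, 0.2, -0.5]
opening: 0.998
```

```bash
python3 - <<'E'
from h import *
snap('scene','scene1');snap('top','top1')
plan([.443,-.056,.112],.229)
E
```

```text
s 1 rv [-0.   -0.   -0.01] d_toolnow(mm) [ 0.7 -1.2 13.7] d_tooltarget [ 0.7 -1.2 13.7]
s -1 rv [ 1.8e+02 -1.0e-02  1.0e-02] d_toolnow(mm) [ 0.7 -1.2 13.7] d_tooltarget [  0.7   1.2 -13.7]
p [ 0.4293 -0.0579  0.1127] f [0.35 0.54 0.53] t 3.825 q [-0.409, 0.031, 2.062, 0.0, 1.049, -2.209]
```

View pics/scene1.png

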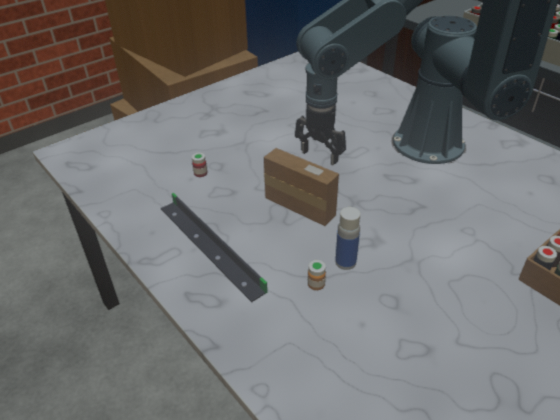

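View pics/top1.png

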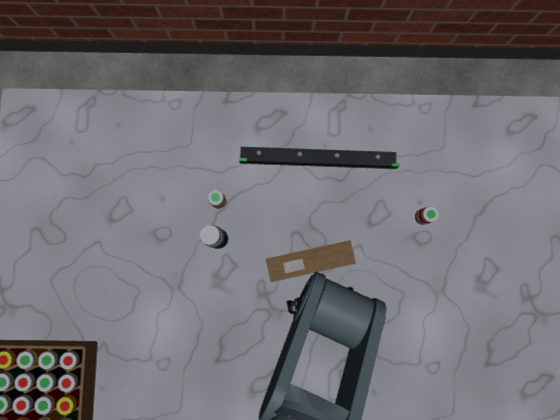

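The gripper hangs behind the tray, fingers on both sides of its centre, with nothing touched yet. The gap is about 48 mm, so I'll close it and then push slowly.

{"method": "drive_tool", "body": {"increments": [[0,0,0.012,0,0,0,1],[0,0,0.012,0,0,0,1],[0,0,0.01,0,0,0,1],[0,0,0.005,0,0,0,1],[0,0,0.005,0,0,0,1],[0,0,0.005,0,0,0,1],[0,0,0.005,0,0,0,1],[0,0,0.005,0,0,0,1],[0,0,0,0,0,0,1]]}}

```text
time_s: 4.95
eef_pos: [0.487, -0.0445, 0.1123]
eef_rot: [0.703, -0.081, 0.702, 0.081]
wrist_force: [-0.1, 0.2, 0.0]
opening: 1.001
```

```bash
python3 - <<'E'
from h import *
snap('scene','scene2');snap('top','top2')
plan([.487,-.046,.112],.229)
E
```

```text
s 1 rv [-0.   -0.02 -0.  ] d_toolnow(mm) [ 0.2 -1.6  0.1] d_tooltarget [ 0.2 -1.6  0.1]
s -1 rv [ 1.8e+02 -1.0e-02  3.0e-02] d_toolnow(mm) [ 0.2 -1.6  0.1] d_tooltarget [ 0.2  1.6 -0.1]
p [ 0.4865 -0.0445  0.1122] f [-0.42 -0.08 -0.48] t 5.05 q [-0.335, 0.154, 1.928, -0.0, 1.06, -2.134]
```

View pics/scene2.png

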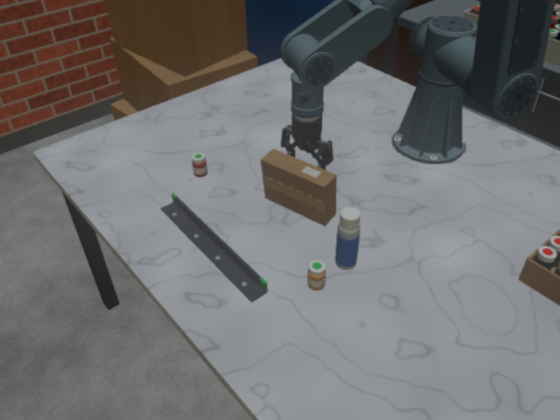

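The tray's top edge, at about (262,155)-(335,185), has moved a little, so it is tilting with about 11 mm of push. I'll carry on.

{"method": "drive_tool", "body": {"increments": [[0,0,0.005,0,0,0,1],[0,0,0.005,0,0,0,1],[0,0,0.005,0,0,0,1],[0,0,0.005,0,0,0,1],[0,0,0,0,0,0,1]]}}

```text
time_s: 5.68
eef_pos: [0.5066, -0.0398, 0.1123]
eef_rot: [0.703, -0.081, 0.702, 0.081]
wrist_force: [-0.9, 0.1, 0.6]
opening: 1.001
```

```bash
python3 - <<'E'
from h import *
c=snap('scene','scene3')
plan([.487,-.046,.112],.229)
E
```

```text
s 1 rv [ 0.01 -0.01 -0.01] d_toolnow(mm) [  0.2  -1.6 -20.1] d_tooltarget [  0.2  -1.6 -20.1]
s -1 rv [-1.7999e+02  1.0000e-02 -1.0000e-02] d_toolnow(mm) [  0.2  -1.6 -20.1] d_tooltarget [ 0.2  1.6 20.1]
p [ 0.5062 -0.0399  0.1122] f [-0.36 -0.38 -0.28] t 5.725 q [-0.313, 0.194, 1.88, -0.0, 1.067, -2.113]
```

View pics/scene3.png

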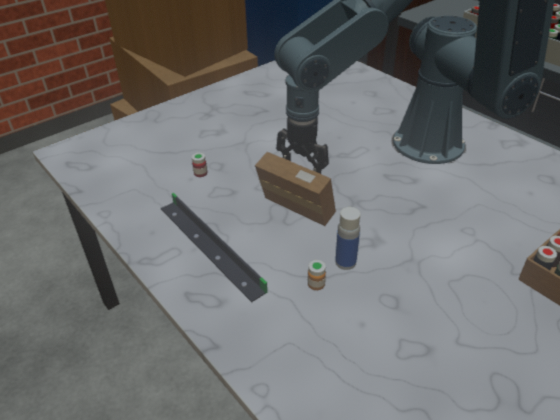

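The tray is tilting cleanly, its lower edge still at (262,195)-(332,220). I'll keep pushing until it goes over.

{"method": "drive_tool", "body": {"increments": [[0,0,0.004,0,0,0,1],[0,0,0.003,0,0,0,1],[0,0,0.002,0,0,0,1],[0,0,0.002,0,0,0,1],[0,0,0.002,0,0,0,1],[0,0,0,0,0,0,1],[0,0,0,0,0,0,1]]}}

```text
time_s: 6.6
eef_pos: [0.5187, -0.037, 0.1123]
eef_rot: [0.702, -0.081, 0.703, 0.081]
wrist_force: [-0.8, 0.1, 1.2]
opening: 0.995
```

```bash
python3 - <<'E'
from h import *
c=snap('scene','scene4')
plan([.487,-.046,.112],.229)
E
```

```text
s 1 rv [-0.   -0.01 -0.  ] d_toolnow(mm) [  0.3  -1.6 -33. ] d_tooltarget [  0.3  -1.6 -33. ]
s -1 rv [ 1.8e+02 -0.0e+00  1.0e-02] d_toolnow(mm) [  0.3  -1.6 -33. ] d_tooltarget [ 0.3  1.6 33. ]
p [ 0.5187 -0.037   0.1123] f [-0.37  0.23  0.26] t 6.65 q [-0.3, 0.22, 1.849, -0.0, 1.073, -2.099]
```

View pics/scene4.png

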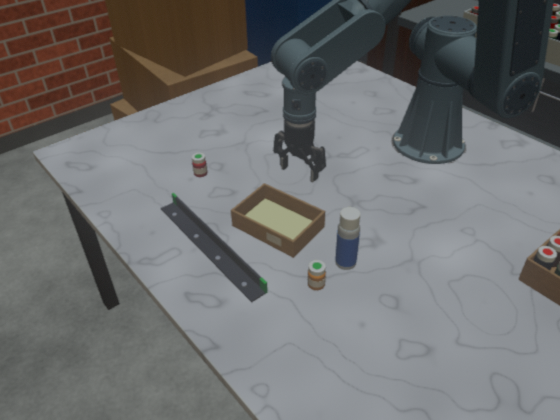

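The tray lies flat, open side up, at (232-325, 187-250). I'll back off, lower the tool and measure.

{"method": "drive_tool", "body": {"increments": [[0,0,-0.02,0,0,0,1],[0,0,-0.02,0,0,0,1],[0,0,-0.02,0,0,0,1],[0,0,-0.015,0,0,0,1],[0.02,0,0,0,0,0,1],[0.02,0,0,0,0,0,1],[0.02,0,0,0,0,0,1],[0.018,0,0,0,0,0,1],[0,0,0,0,0,0,1]]}}

```text
time_s: 7.78
eef_pos: [0.4446, -0.0537, 0.0333]
eef_rot: [0.702, -0.08, 0.703, 0.081]
wrist_force: [-0.5, 0.6, 0.3]
opening: 0.997
```

```bash
cat > m.py <<'E'
from h import *
def meas(tag):
    c=snap('scene',tag+'s'); t=snap('top',tag+'t')
    for n,c in (('scene',c),('top',t)):
        P=world(c);h=cv2.cvtColor(c['img'],cv2.COLOR_RGB2HSV)
        m=(abs(P[...,2]-.055)<.006)&(P[...,0]>.45)&(P[...,0]<.79)&(abs(P[...,1]+.03)<.17)&(h[...,0]<25)&(h[...,1]>70)&(h[...,2]<190)
        m=cv2.morphologyEx(m.astype(np.uint8),cv2.MORPH_OPEN,np.ones((2,2)))
        Q=P[m>0]
        if len(Q)<50: print(n,'few');continue
        r=cv2.minAreaRect((Q[:,:2]*1000).astype(np.float32)); b=cv2.boxPoints(r)
        b=b[np.argsort(b[:,0])]; f=b[2:];f=f[np.argsort(-f[:,1])];k=b[:2];k=k[np.argsort(-k[:,1])]
        d=f[0]-f[1]; print(n,len(Q),'size',np.round(r[1]),'far L,R',f.round(1).tolist(),'near L,R',k.round(1).tolist(),'heading',round(float(np.arctan2(-d[0],d[1])),3),'z',np.median(Q[:,2]).round(4))
        # rail
        m=(P[...,2]>.027)&(P[...,2]<.042)&(P[...,0]>.755)&(P[...,0]<.79)&(P[...,1]>-.29)&(P[...,1]<.15)&(h[...,2]<90); Q=P[m]
        if len(Q)>30:
            lo=[]
            for y0 in np.arange(-.26,.13,.03):
                s=Q[abs(Q[:,1]-y0)<.015]
                if len(s)>5: lo.append((y0,np.percentile(s[:,0],5)))
            lo=np.array(lo); print('  rail face fit x=a*y+b',np.polyfit(lo[:,0],lo[:,1],1).round(4))
E
python3 - <<'E'
from m import *
meas('a')
plan([.5,-.046,.03],-.02)
E
```

```text
scene 497 size [1096.  233.] far L,R [[1237.5, 763.9000244140625], [1400.5, 596.9000244140625]] near L,R [[452.79998779296875, -2.0], [615.7999877929688, -169.0]] heading 0.773 z 0.0518
  rail face fit x=a*y+b [0.0174 0.7703]
top 456 size [138. 207.] far L,R [[651.5, 92.69999694824219], [698.5999755859375, -108.69999694824219]] near L,R [[517.5999755859375, 61.400001525878906], [564.7000122070312, -140.10000610351562]] heading 0.23 z 0.0534
  rail face fit x=a*y+b [0.0198 0.7685]
s 1 rv [1.426e+01 2.000e-02 1.000e-02] d_toolnow(mm) [ 4.7 -4.3 54.4] d_tooltarget [ 4.7  9.2 53.8]
s -1 rv [-1.6574e+02 -1.0000e-02  2.0000e-02] d_toolnow(mm) [ 4.7 -4.3 54.4] d_tooltarget [  4.7  -9.2 -53.8]
p [ 0.446  -0.0541  0.0347] f [ 0.19 -0.26  0.12] t 7.875 q [-0.386, 0.222, 2.052, 0.0, 0.866, -2.186]
```

View pics/at.png

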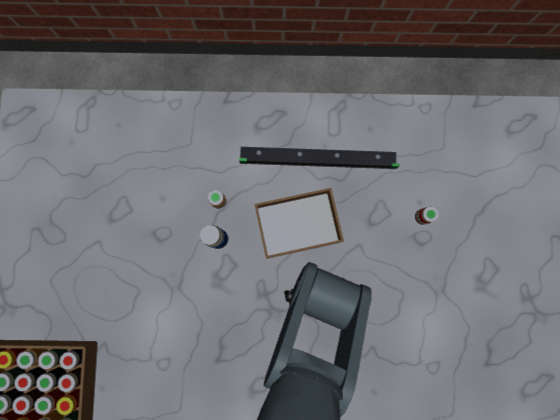

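{"method": "drive_tool", "body": {"increments": [[0,0,0.02,0,0,0,1],[0,0,0.02,0,0,0,1],[0,0,0.018,0,0,0,1],[0,0,0.012,0,0,0,1],[0,0,0.005,0,0,0,1],[0,0,0.004,0,0,0,1],[0,0,0.005,1.4,0,0,1],[0,0,0.005,1.4,0,0,1],[0,0,0.005,1.4,0,0,1],[0,0,0.005,1.4,0,0,1]]}}

```text
time_s: 9.12
eef_pos: [0.5424, -0.0321, 0.0341]
eef_rot: [0.705, -0.046, 0.706, 0.046]
wrist_force: [-2.7, 0.3, 0.5]
opening: 0.998
```

{"method": "drive_tool", "body": {"increments": [[0,0,0.005,1.4,0,0,1],[0,0,0.005,1.4,0,0,1],[0,0,0.005,1.4,0,0,1],[0,0,0.005,1.4,0,0,1],[0,0,0.005,1.4,0,0,1],[0,0,0.005,1.6,0,0,1],[0,0,0,0,0,0,1]]}}

```text
time_s: 10.0
eef_pos: [0.5731, -0.0303, 0.0346]
eef_rot: [0.708, 0.007, 0.707, -0.007]
wrist_force: [-0.2, -0.4, 0.3]
opening: 1.002
```

```bash
python3 - <<'E'
from m import *
meas('b')
plan([.617,-.033,.033],-.02)
E
```

```text
scene 560 size [1092.  218.] far L,R [[1048.5999755859375, 873.2000122070312], [1237.5, 763.9000244140625]] near L,R [[501.70001220703125, -72.0999984741211], [690.5999755859375, -181.39999389648438]] heading 1.046 z 0.0523
  rail face fit x=a*y+b [0.0178 0.7706]
top 309 size [214. 208.] far L,R [[719.2000122070312, 74.0999984741211], [732.2999877929688, -133.0]] near L,R [[505.8999938964844, 60.599998474121094], [519.0, -146.5]] heading 0.063 z 0.0528
  rail face fit x=a*y+b [0.0192 0.7684]
s 1 rv [0.06 0.05 0.01] d_toolnow(mm) [ 1.6 -1.9 44.4] d_tooltarget [ 1.5 -1.8 44.4]
s -1 rv [-1.7994e+02 -2.0000e-02  8.0000e-02] d_toolnow(mm) [ 1.6 -1.9 44.4] d_tooltarget [  1.5   1.8 -44.4]
p [ 0.5727 -0.0303  0.0345] f [ 0.89  0.02 -0.33] t 10.1 q [-0.26, 0.447, 1.737, 0.0, 0.956, -1.812]
```

View pics/bt.png

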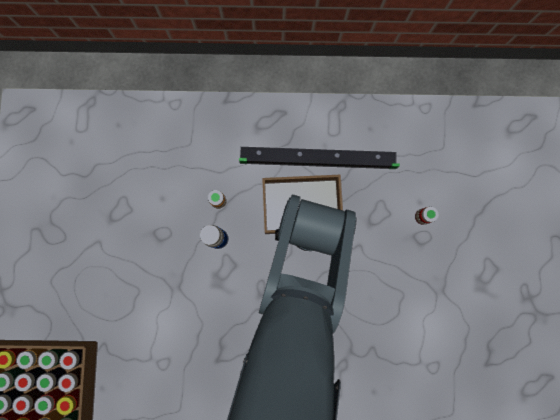

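View pics/bs.png

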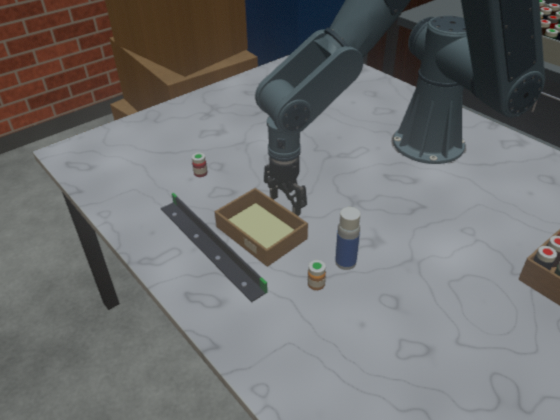

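The tray has turned to nearly parallel with the rail, with roughly 40 mm left to it in the top view. I'll push on straight and slow down near the stop.

{"method": "drive_tool", "body": {"increments": [[0,0,0.005,0,0,0,1],[0,0,0.005,0,0,0,1],[0,0,0.005,0,0,0,1],[0,0,0.005,0,0,0,1],[0,0,0.004,0,0,0,1],[0,0,0.004,0,0,0,1],[0,0,0.003,0,0,0,1],[0,0,0,0,0,0,1]]}}

```text
time_s: 11.1
eef_pos: [0.6039, -0.0309, 0.0343]
eef_rot: [0.708, 0.007, 0.707, -0.007]
wrist_force: [-0.6, -0.5, 0.5]
opening: 0.999
```

```bash
cat >> m.py <<'E'
def far(tag):
    # far wall top edge in the top view: brown pixels at z~.055, per-y max x
    c=snap('top',tag); P=world(c);h=cv2.cvtColor(c['img'],cv2.COLOR_RGB2HSV)
    m=(abs(P[...,2]-.055)<.007)&(P[...,0]>.66)&(P[...,0]<.79)&(P[...,1]>-.2)&(P[...,1]<.14)&(h[...,0]<25)&(h[...,1]>70)
    Q=P[m]; e=[]
    for y0 in np.arange(-.18,.12,.015):
        s=Q[abs(Q[:,1]-y0)<.0075]
        if len(s)>2: e.append((y0,s[:,0].max()))
    e=np.array(e); k=np.abs(e[:,1]-np.median(e[:,1]))<.02; f=np.polyfit(e[k,0],e[k,1],1)
    print('far edge fit',f.round(4),'yrange',Q[:,1].min().round(3),Q[:,1].max().round(3)); print(np.round(e,3).tolist())
    for y in(-.12,.07): print('gap at',y,round(float((.019*y+.7685)-np.polyval(f,y)),4))
    cv2.imwrite(f'pics/{tag}z.png',cv2.cvtColor(cv2.resize(c['img'][130:250,210:410],None,fx=4,fy=4),cv2.COLOR_RGB2BGR))
E
python3 - <<'E'
from m import *
far('c')
plan([.617,-.033,.033],-.02)
E
```

```text
far edge fit [0.0171 0.7554] yrange -0.132 0.066
[[-0.135, 0.753], [-0.12, 0.753], [-0.105, 0.753], [-0.09, 0.753], [-0.075, 0.755], [-0.06, 0.755], [-0.045, 0.755], [-0.03, 0.754], [-0.015, 0.754], [0.0, 0.755], [0.015, 0.757], [0.03, 0.756], [0.045, 0.756], [0.06, 0.756]]
gap at -0.12 0.0129
gap at 0.07 0.0133
s 1 rv [0.05 0.07 0.01] d_toolnow(mm) [ 1.4 -1.8 13.2] d_tooltarget [ 1.4 -1.8 13.2]
s -1 rv [-1.7995e+02 -2.0000e-02  1.2000e-01] d_toolnow(mm) [ 1.4 -1.8 13.2] d_tooltarget [  1.4   1.8 -13.2]
p [ 0.6038 -0.0309  0.0344] f [-0.52 -0.07  0.62] t 11.15 q [-0.247, 0.502, 1.654, 0.0, 0.985, -1.799]
```

View pics/cz.png

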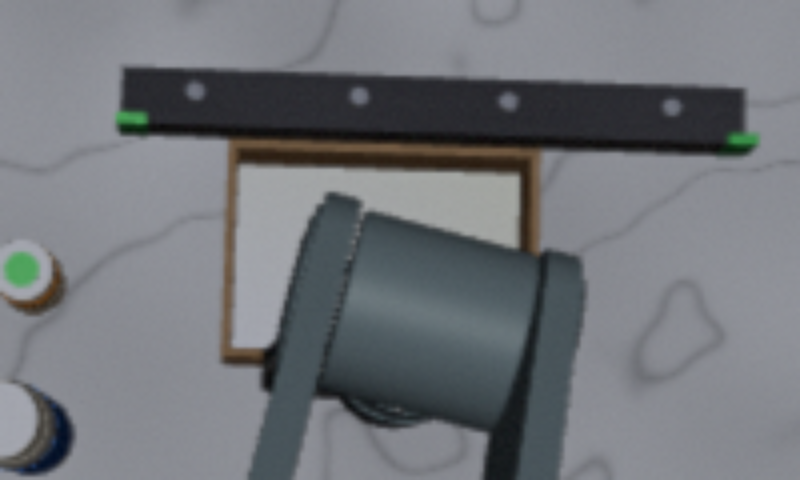

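The tray is parallel to the rail, with about 13 mm left at both corners. I'll creep forward and watch the force.

{"method": "drive_tool", "body": {"increments": [[0,0,0.003,0,0,0,1],[0,0,0.003,0,0,0,1],[0,0,0.002,0,0,0,1],[0,0,0.001,0,0,0,1],[0,0,0,0,0,0,1]]}}

```text
time_s: 11.78
eef_pos: [0.6124, -0.0309, 0.0343]
eef_rot: [0.707, 0.007, 0.707, -0.007]
wrist_force: [-0.8, 1.2, 0.2]
opening: 1.002
```

{"method": "drive_tool", "body": {"increments": [[0,0,0.001,0,0,0,1],[0,0,0.001,0,0,0,1]]}}

```text
time_s: 12.02
eef_pos: [0.6142, -0.031, 0.0343]
eef_rot: [0.707, 0.007, 0.707, -0.007]
wrist_force: [-2.6, -0.1, 0.7]
opening: 1.002
```

```bash
python3 - <<'E'
from m import *
far('d')
plan([.617,-.033,.033],-.02)
E
```

```text
far edge fit [0.0186 0.7658] yrange -0.132 0.066
[[-0.135, 0.763], [-0.12, 0.764], [-0.105, 0.764], [-0.09, 0.763], [-0.075, 0.766], [-0.06, 0.765], [-0.045, 0.765], [-0.03, 0.765], [-0.015, 0.765], [0.0, 0.765], [0.015, 0.767], [0.03, 0.767], [0.045, 0.767], [0.06, 0.767]]
gap at -0.12 0.0026
gap at 0.07 0.0027
s 1 rv [ 0.06  0.01 -0.  ] d_toolnow(mm) [ 1.3 -2.   2.6] d_tooltarget [ 1.3 -2.   2.6]
s -1 rv [-1.7994e+02  0.0000e+00  2.0000e-02] d_toolnow(mm) [ 1.3 -2.   2.6] d_tooltarget [ 1.3  2.  -2.6]
p [ 0.6144 -0.0309  0.0343] f [-1.99  0.95  0.7 ] t 12.075 q [-0.243, 0.521, 1.624, 0.0, 0.996, -1.795]
```

View pics/dz.png

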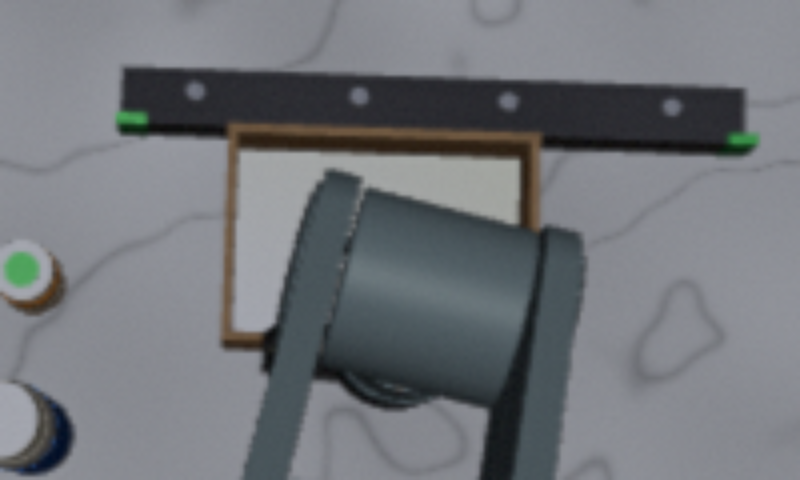

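The gap is about 2-3 mm and the force is low. I'll keep creeping until the force shows contact with the stop.

{"method": "drive_tool", "body": {"increments": [[0,0,0.001,0,0,0,1],[0,0,0.001,0,0,0,1]]}}

```text
time_s: 12.32
eef_pos: [0.6163, -0.031, 0.0343]
eef_rot: [0.707, 0.007, 0.707, -0.007]
wrist_force: [-2.4, 0.8, 0.5]
opening: 1.001
```

{"method": "drive_tool", "body": {"increments": [[0,0,0.001,0,0,0,1],[0,0,0,0,0,0,1]]}}

```text
time_s: 12.58
eef_pos: [0.6169, -0.031, 0.0343]
eef_rot: [0.707, 0.007, 0.707, -0.007]
wrist_force: [-4.5, 0.5, 2.1]
opening: 0.996
```

{"method": "drive_tool", "body": {"increments": [[0,0,0.0005,0,0,0,1],[0,0,0,0,0,0,1]]}}

```text
time_s: 12.82
eef_pos: [0.6169, -0.031, 0.0343]
eef_rot: [0.706, 0.007, 0.708, -0.007]
wrist_force: [-8.1, -0.4, 4.7]
opening: 1.0
```

The tool has stopped moving and the force has risen to 8 N, so the tray is against the stop. I'll back off straight, raise the tool and check.

{"method": "drive_tool", "body": {"increments": [[0,0,-0.003,0,0,0,1],[0,0,-0.01,0,0,0,1],[0,0,-0.02,0,0,0,1],[0,0,-0.03,0,0,0,1],[0,0,-0.03,0,0,0,1],[-0.03,0,-0.03,0,0,0,1],[-0.03,0,-0.03,0,0,0,1],[-0.03,0,-0.03,0,0,0,1],[-0.03,0,0,0,0,0,1],[0,0,0,0,0,0,1]]}}

```text
time_s: 14.08
eef_pos: [0.4363, -0.0282, 0.1568]
eef_rot: [0.709, 0.006, 0.705, -0.007]
wrist_force: [1.0, 0.1, 0.0]
opening: 1.001
```

```bash
python3 - <<'E'
from m import *
far('e'); meas('f')
c=dict(np.load('ft.npz'));P=world(c);im=cv2.cvtColor(c['img'],cv2.COLOR_RGB2HSV);v,u=np.mgrid[:420,:560]
g=(im[...,0]>45)&(im[...,0]<80)&(im[...,1]>120)&(im[...,2]>80)&(v<330)
n,l,s,cc=cv2.connectedComponentsWithStats(g.astype(np.uint8))
for i in range(1,n):
    if s[i,4]>4: print('green',np.round(np.median(P[l==i],0),4))
z=P[...,2];m=(z>.15)&(z<.175)&(u>190)&(u<240)&(v>215)&(v<255);print('can',P[m].min(0),P[m].max(0))
plan([.617,-.033,.033],-.02)
E
```

```text
far edge fit [0.0165 0.7684] yrange -0.132 0.066
[[-0.135, 0.766], [-0.12, 0.767], [-0.105, 0.766], [-0.09, 0.766], [-0.075, 0.767], [-0.06, 0.768], [-0.045, 0.768], [-0.03, 0.768], [-0.015, 0.768], [0.0, 0.769], [0.015, 0.77], [0.03, 0.769], [0.045, 0.769], [0.06, 0.769]]
gap at -0.12 -0.0002
gap at 0.07 0.0002
scene 563 size [1068.  206.] far L,R [[1055.9000244140625, 860.9000244140625], [1237.5, 763.9000244140625]] near L,R [[553.0, -80.80000305175781], [734.7000122070312, -177.6999969482422]] heading 1.08 z 0.0523
  rail face fit x=a*y+b [0.0081 0.7674]
top 534 size [260. 208.] far L,R [[767.0, 64.0999984741211], [767.7000122070312, -144.1999969482422]] near L,R [[506.70001220703125, 63.20000076293945], [507.3999938964844, -145.0]] heading 0.003 z 0.0529
  rail face fit x=a*y+b [0.0133 0.7646]
green [0.7749 0.1285 0.0347]
green [ 0.7668 -0.2665  0.0362]
green [0.6695 0.1942 0.0631]
green [ 0.6343 -0.3465  0.063 ]
can [0.54699976 0.16821274 0.15083061] [0.5901517  0.21155532 0.16470602]
s 1 rv [ 0.06 -0.03 -0.01] d_toolnow(mm) [120.4  -2.1 182.9] d_tooltarget [120.5  -1.9 182.8]
s -1 rv [-1.7994e+02  2.0000e-02 -5.0000e-02] d_toolnow(mm) [120.4  -2.1 182.9] d_tooltarget [ 120.5    1.9 -182.8]
p [ 0.4343 -0.0274  0.1535] f [-0.22 -0.96 -0.71] t 14.225 q [-0.337, -0.033, 2.029, 0.0, 1.147, -1.889]
```

View pics/ez.png

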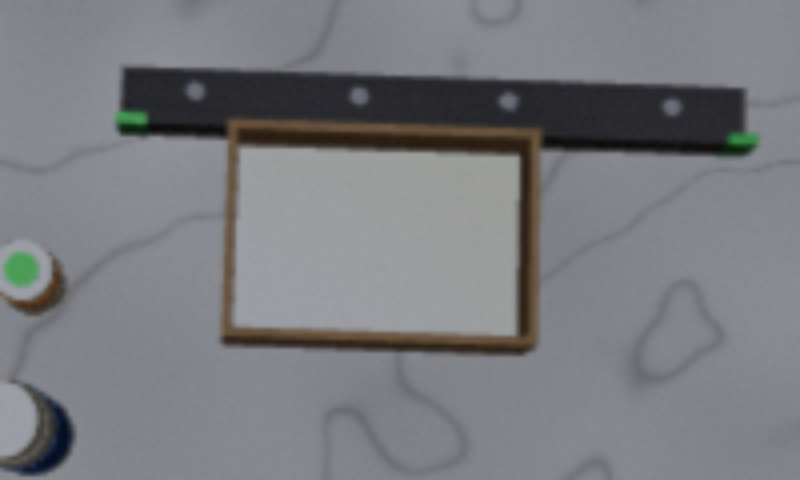

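View pics/fs.png

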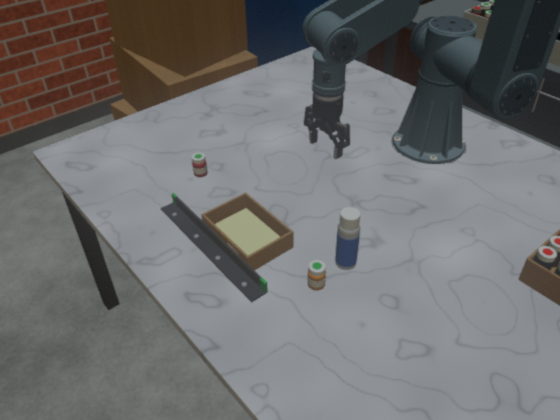

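The tray lies flush along the rail, between its green ends, with the robot clear. The jars and the can are where they started, so I'm handing in.

```bash
python3 -c "
from h import *
print(hand_in())"
```

```text
the job is handed in; nothing more can be done
None
```

I tipped the tray over by pushing its upper rim with the open fingers, and it fell flat with the open side up. I then turned it about 14° by pushing its near wall and slid it against the back stop. The job was handed in at about 14 s, and hand-in gives no verdict.

**Tray position:** in the last top picture, the far edge was within about 0.2 mm of the rail face (measured before the tray reached it) at both ends. The calibration is only good to about 2 mm. The tray spans y -0.132 to 0.066 m, inside the rail's ends at about -0.28 and 0.14 m.

**Force:** the most I saw, read at the end of each move, was about 9 N (8.1 N of it along the push), when the tray pressed against the stop.

**Jars and can:** all three measured within 1 mm of where they started. The robot was clear of everything at the end.

**Checks that disagreed:**
- My automatic fit of the tray's full outline failed in the scene view. In the top view it only worked before the tray was pushed, because after that it picked up other things. I relied on the far-edge fit and the pictures instead.
- After contact, the rail fit shifted by about 4 mm in the top view because the tray hid part of the rail, so I kept the earlier value.

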